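Load the tall sample tube into its centrifuge carrier

TASK

Take the tall capped sample tube out of the white rack and, keeping it upright, lower it into the wide metal centrifuge carrier until it is fully home; do not drop it in from above, let go only once its foot is well inside. Leave the two short tubes where they are in the rack.

Things in the scene. Friction and masses are not known exactly. Their poses are not given: they have to be found in the camera images.
- tube_mid (a point): Mid-height centre of the tall tube: brown plastic, white screw cap, 125 mm long, upright, z to the cap. Body 30 mm across, lowest 14 mm tapering to a flat foot 18 mm across; cap: top 20 mm, 34 mm across, its middle 52 mm above this point. About 70 g. Stands loose in a well (foot 8 mm above the bench) of a fixed white rack, 64 x 226 mm, 41 mm high, three wells 75 mm apart.
- wide_mouth (a point): Centre of the rim of the wide carrier: upright aluminium sleeve on a dark foot 80 mm across, fixed, rim 83 mm above the bench. Bore 36 mm, its top 17 mm flaring to 60 mm inside (68 outside). Floor 75 mm below this point: the tube, when home, stands out 50 mm, its centre 12.5 mm below this point. A narrow carrier (bore 19 mm, same height) stands elsewhere, not used.
- short1_mid (a point): Centre of a short tube, made just like the tall one but 75 mm long; it stands in another well of the rack, its top 83 mm above the table. To be left alone.
- short2_mid (a point): Centre of the second short tube, same as the first, in the remaining well. To be left alone.
Not all that is in view belongs to the job. Leave any green or yellow look-alike of the part that bears tube_mid alone.

How it is judged:
By the outcome, as a careful person would: the job done as asked, in the order asked, and still so for the second after the job is handed in, with the robot touching nothing.
It also fails if it takes over 40 s, if anything falls off the work surface, if the arm or the gripper's body presses on something with over 40 N, if the wrist force passes 120 N, or if a joint passes its speed limit or range.

ROBOT

A 7-joint arm with a two-finger parallel gripper is mounted at the origin on the work surface. World frame = base frame: x ahead of the robot, y to its left, z up, the work surface at z = 0. Lengths are in mm, angles in rad, forces in N, time in s.
With the tool pointing down it reaches from about 425 to 825 mm from the base axis. Payload 3.6 kg.
Tool frame: the origin (TCP) lies at the very end of the fingers, on their centre line; the grasp point (between the pads) lies 19 mm behind it; x points along the fingers, y is the direction in which the jaws open and shut, and the axes are right-handed (so a half turn about x gives the same grasp; the last joint's range is limited). The gripper opens to 93 mm and grips with 3 to 60 N. Pads are 15 mm wide; open, the fingers measure 128 mm over their backs; the gripper's body (75 mm by 188 mm) begins 65 mm behind the grasp point.
Start: joints at [-1.256, 0.615, -0.013, 1.423, 0.008, 1.103, -0.04], TCP at [217.835, 612.38, 218.64] pointing down, gripper open.
Joint ranges: [-3.12, 3.12], [-0.3, 2.06], [-1.34, 1.32], [0.26, 2.42], [-1.36, 4.5], [0.01, 1.98], [-2.84, 2.84]. Speed limits (rad/s): [2.79, 2.79, 3.14, 3.14, 3.14, 3.14, 3.14].

INTERFACE

Orientations are given as a rotation vector (axis times angle).
In Python, from bench import r gives the robot as it stands.
- The arm moves only by the tool drive_tool, never from a script. Its argument "series" is a list that holds one entry, the list of rows, each a list of 7 numbers: the shift along the tool's x, y, z in units of 0.15 m (1.0 is 0.15 m), then the turn, a rotation vector about the tool's x, y, z in units of 90 degrees (1.0 is 90 degrees), then the closure, from 0 (fully open) to 1 (shut). In form: [[[tx, ty, tz, wx, wy, wz, grip], ...]]. A call has 1 to 8 rows; each row shifts and turns the commanded pose from where the row before left it, along the tool's axes as they then stand; what a row does not reach is not made up. A row lasts 1/12 s, in which the tool goes at most 41.7 mm and 7.16 degrees, less where a joint would pass 70% of its speed; a pose out of reach is approached as far as the arm can. A call with a number of a shift or a turn outside -1 to 1 is refused whole. A call with a gripper value outside its range is refused whole. The fingers move at their own pace and stop on an object; the grip force is fixed at half the most. Time passes only in rows, so rows that do not move let the fingers close. It gives the time, the measured TCP pose, the force and the opening at its end, in the units of the state.
- r.state(): the state, without advancing time (a new reading comes with each control period).
- r.camera(name): name is "scene" or "top" or "wrist"; returns a dict with "frame" (420x560x3 uint8, red, green, blue), "z_map" (420x560 float32, mm along the optical axis (not along the pixel's ray), 0 where there is no reading), "intrinsics" (3x3 intrinsics, pixels), "origin" and "rotation" of the camera in the world. Camera axes: x right, y up, looking along -z (the intrinsics and any distortion apply to the point x, -y, -z); pixel columns grow to the right and rows downward; lengths in mm; the calibration is good to about 2 mm. The wrist camera is an equidistant fisheye: a pixel r from the principal point sees the ray r / f radians off the axis. A picture is of the moment at which its call begins.
- r.close_job(): hands the job in, once; it reports no verdict.
The state is a dict: "time_s": time; "joints": joint angles; "qvel": joint speeds; "effort": joint torques, N m; "position": TCP position; "ee_rot": TCP orientation; "contact_force": force on the tool from outside, world axes, zero at the start; "torque": the same for the moment, N m; "opening": finger opening in mm.
Only numpy, scipy, OpenCV 4.12 (cv2) and the standard library are available. Lean on these libraries where they do the work, as an engineer would, in place of code of your own. Each camera call takes 0.05 s, during which the arm holds its last target.

## Working session

There is one attempt and no reset: what is moved stays moved. The work goes in short steps, Python scripts to look and compute and a tool call to move; the robot and the scene stay as the last step left them, time stands still between calls to the robot, and variables do not carry over. Pictures are saved under pics/ and viewed, and the job is handed in when it is done.

Besides the shell and the picture viewer there is one more tool, called in YAML: its name, and indented under it one key for each argument. drive_tool: Moves the arm, as the interface text tells. Its arguments: {"type":"object","properties":{"series":{"type":"array"}},"required":["series"]}

```bash
mkdir -p pics; ls; cat > h.py <<'E'
import numpy as np, cv2
from bench import r
def save(c,name,crop=None,s=1):
    f=c["frame"][:,:,::-1]
    if crop: x0,y0,x1,y1=crop; f=f[y0:y1,x0:x1]
    if s!=1: f=cv2.resize(f,None,fx=s,fy=s,interpolation=cv2.INTER_CUBIC)
    cv2.imwrite("pics/"+name,f)
def world(c,u,v,d=None):
    K=np.array(c["intrinsics"]); 
    if d is None: d=c["z_map"][int(v),int(u)]
    p=np.array([(u-K[0,2])/K[0,0]*d,-(v-K[1,2])/K[1,1]*d,-d])
    return np.array(c["origin"])+np.array(c["rotation"])@p
E
python3 - <<'E'
from h import *
import pickle
for n in ["scene","top","wrist"]:
    c=r.camera(n); pickle.dump(c,open(n+".pkl","wb")); save(c,n+"0.png"); print(n,c["origin"],c["intrinsics"],c["frame"].shape)
print(r.state())
E
```

```text
pics
scene [1167.25827488  402.03334542  758.06655999] [[493.95464317   0.         279.30596391]
 [  0.         493.95464317 209.64434003]
 [  0.           0.           1.        ]] (420, 560, 3)
top [ 286.39358589  -45.16197408 1164.01467602] [[412.64828137   0.         279.11298698]
 [  0.         412.64828137 209.48052479]
 [  0.           0.           1.        ]] (420, 560, 3)
wrist [149.40465242 635.39283392 383.98171307] [[325.1922621    0.         277.71475496]
 [  0.         325.1922621  208.22136384]
 [  0.           0.           1.        ]] (420, 560, 3)
{'time_s': 0.15, 'joints': array([-1.25548518,  0.6156807 , -0.01256551,  1.42447021,  0.00810913,
        1.10340974, -0.04041107]), 'qvel': array([-0.00066017, -0.00400149,  0.00044688, -0.00381532, -0.00061624,
        0.00140565,  0.00095992]), 'effort': array([ 5.97952858e-04, -4.59348464e+01,  2.09499984e-01, -1.65943444e+01,
       -6.10614242e-02,  1.81772484e-02,  1.59444821e-04]), 'position': array([217.69541303, 611.84378948, 217.77814913]), 'ee_rot': array([ 0.26672311,  1.55437836, -0.26971648]), 'contact_force': array([ 0.20765062, -0.4370895 ,  0.44903159]), 'torque': array([-0.00305325, -0.00597537,  0.00902601]), 'opening': 92.91817611993032}
```

View pics/scene0.png

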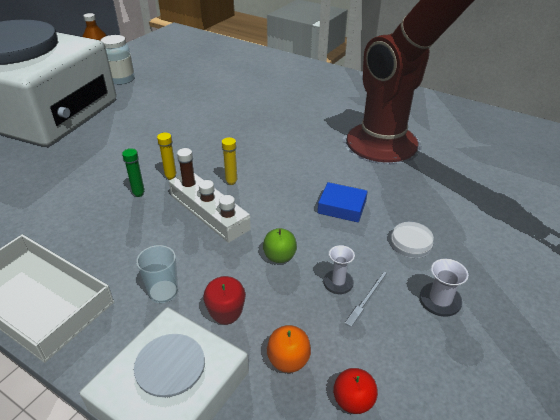

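View pics/top0.png

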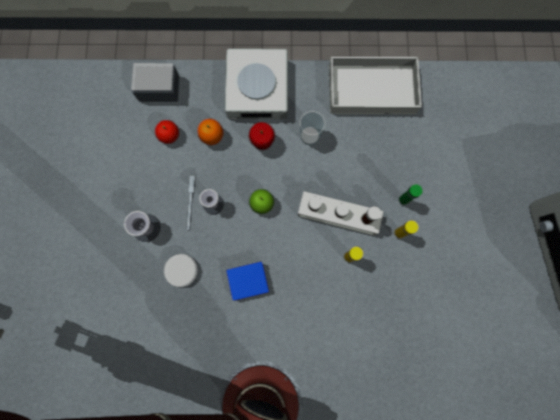

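View pics/wrist0.png

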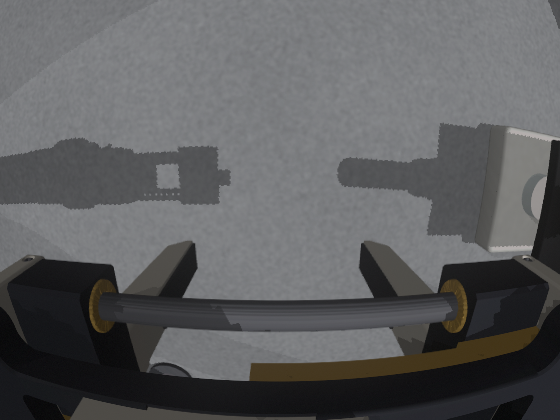

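```bash
python3 - <<'E'
from h import *
import pickle
t=pickle.load(open("top.pkl","rb")); s=pickle.load(open("scene.pkl","rb"))
save(t,"t_rack.png",(290,165,430,275),5)
save(t,"t_car.png",(110,170,250,270),5)
save(s,"s_rack.png",(115,125,265,245),5)
save(s,"s_car.png",(310,225,480,325),4)
# height map
H,W=t["z_map"].shape
print(np.round(t["rotation"],3))
P=np.array([[world(t,u,v) for u in range(W)] for v in range(H)]); np.save("P.npy",P)
for n,(u,v) in dict(tallcap=(375,214),short=(342,211),short2=(316,204),wide=(139,223),nar=(209,198),table=(300,300)).items(): print(n,P[v,u].round(1))
def blob(box,lo,hi):
    x0,y0,x1,y1=box; Q=P[y0:y1,x0:x1].reshape(-1,3); m=(Q[:,2]>lo)&(Q[:,2]<hi); Q=Q[m]
    (c,rad)=cv2.minEnclosingCircle(Q[:,:2].astype(np.float32)); print(len(Q),Q.mean(0).round(1),"circ",np.round(c,1),round(rad,1))
blob((360,200,395,235),120,145); blob((330,195,358,225),72,95); blob((300,190,329,220),72,95)
blob((115,200,165,250),76,92); blob((190,180,230,220),76,92)
E
```

```text
[ 0.155 -0.158 -1.563]
tallcap [1964.8 1633.2 2842.4]
short [2038.1 1706.5 2915.7]
short2 [2024.  1692.4 2901.6]
wide [2042.1 1710.6 2919.8]
nar [2044.4 1712.9 2922. ]
table [2112.6 1781.  2990.2]
0 [nan nan nan] circ [0. 0.] 0.0
0 [nan nan nan] circ [0. 0.] 0.0
0 [nan nan nan] circ [0. 0.] 0.0
0 [nan nan nan] circ [0. 0.] 0.0
0 [nan nan nan] circ [0. 0.] 0.0<stdin>:15: RuntimeWarning: Mean of empty slice.
  ret = um.true_divide(
```

Rotation is a rotation vector.

```bash
sed -i 's/np.array(c\["rotation"\])@p/cv2.Rodrigues(np.array(c["rotation"],float))[0]@p/' h.py; cat > m.py <<'E'
from h import *
import pickle
t=pickle.load(open("top.pkl","rb"))
H,W=t["z_map"].shape
P=np.array([[world(t,u,v) for u in range(W)] for v in range(H)]); np.save("P.npy",P)
for n,(u,v) in dict(tallcap=(375,214),short=(342,211),short2=(316,204),wide=(139,223),nar=(209,198),table=(300,300),rack1=(325,215)).items(): print(n,P[v,u].round(1))
def blob(box,lo,hi):
    x0,y0,x1,y1=box; Q=P[y0:y1,x0:x1].reshape(-1,3); m=(Q[:,2]>lo)&(Q[:,2]<hi); Q=Q[m]
    if len(Q)<3: print("none"); return
    (c,rad)=cv2.minEnclosingCircle(Q[:,:2].astype(np.float32)); print(len(Q),Q.mean(0).round(1),"circ",np.round(c,1),round(rad,1))
blob((360,200,395,235),120,145); blob((330,195,358,225),72,95); blob((300,190,329,220),72,95)
blob((115,200,165,250),76,92); blob((190,180,230,220),76,92)
E
python3 m.py
```

```text
tallcap [ 483.3 -291.   134.4]
short [ 501.4 -215.7   81.7]
short2 [ 519.5 -146.    85.4]
wide [477.8 345.7  19.9]
nar [544.5 147.5  45.1]
table [ 267.2 -105.7   -0.3]
rack1 [ 496.9 -174.    46.8]
145 [ 486.2 -288.2  133. ] circ [ 487.4 -289.1] 17.0
132 [ 504.7 -216.    82.7] circ [ 505.2 -217.2] 17.2
128 [ 523.5 -144.    83.2] circ [ 524.2 -144.5] 16.8
225 [469.  333.3  81.4] circ [467.3 329.6] 33.7
154 [538.8 143.2  81.6] circ [536.7 142.1] 25.1
```

View pics/t_rack.png

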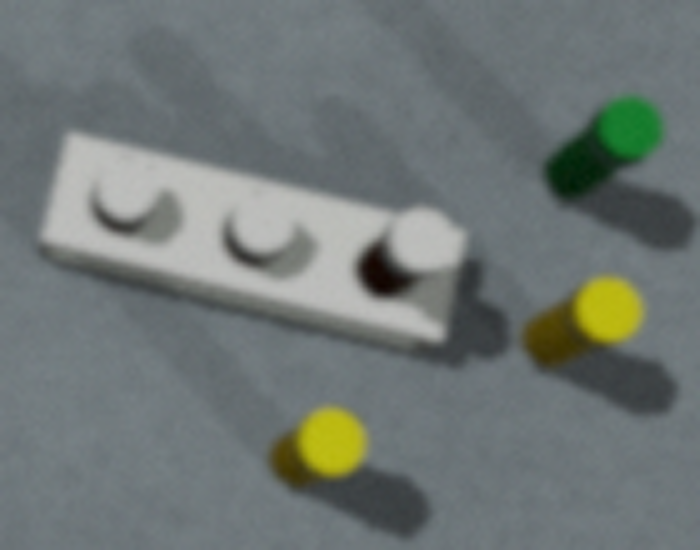

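View pics/t_car.png

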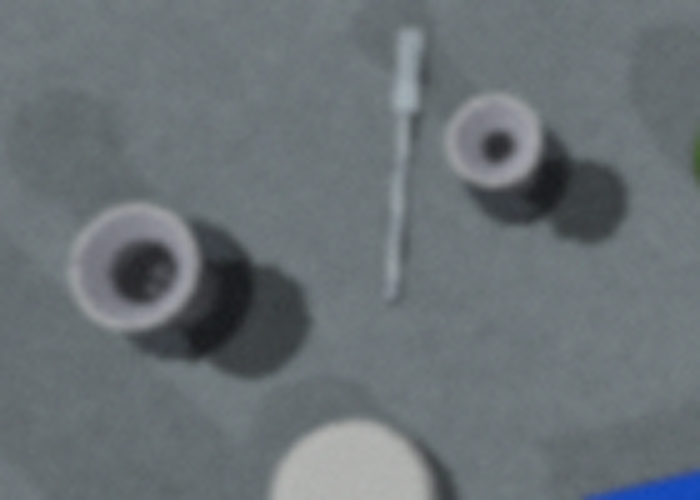

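View pics/s_rack.png

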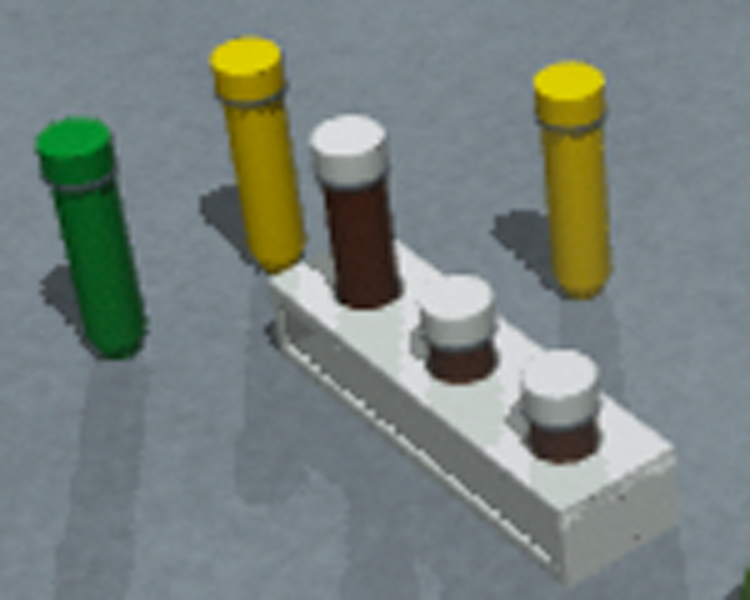

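View pics/s_car.png

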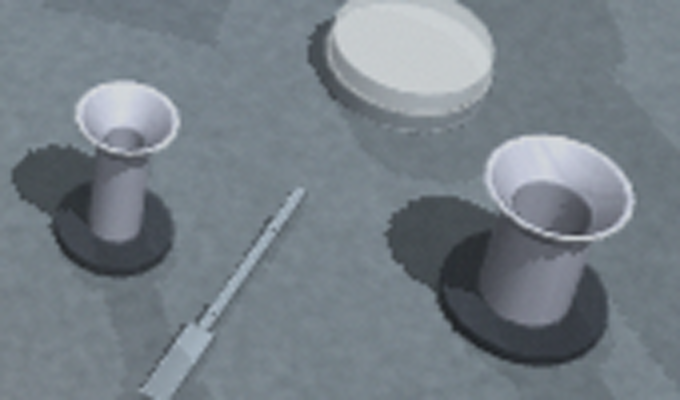

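```bash
python3 - <<'E'
from h import *
P=np.load("P.npy")
for n,b in dict(green=(400,180,425,205),yel1=(402,215,422,238),yel2=(345,245,366,265)).items():
    x0,y0,x1,y1=b; Q=P[y0:y1,x0:x1].reshape(-1,3); m=Q[:,2]>np.percentile(Q[:,2],99)-6; print(n,Q[m].mean(0).round(1))
import pickle
t=pickle.load(open("top.pkl","rb"))
# rim: circle fit on points z 76..90 outer
Q=P[195:255,110:170].reshape(-1,3); m=(Q[:,2]>77)&(Q[:,2]<90); Q=Q[m]
from scipy.optimize import least_squares
c=np.array([467.,330.]); ang=np.arctan2(Q[:,1]-c[1],Q[:,0]-c[0]); d=np.hypot(*(Q[:,:2]-c).T)
print([(int(np.degrees(a)),d[(ang>=a)&(ang<a+.785)].max().round(1),d[(ang>=a)&(ang<a+.785)].min().round(1)) for a in np.arange(-np.pi,3.1,.785)])
s=r.state(); R=cv2.Rodrigues(s["ee_rot"])[0]; print(R.round(3))
# rim by scene camera
s=pickle.load(open("scene.pkl","rb"))
Q=np.array([world(s,u,v) for v in range(250,300) for u in range(425,475)]); m=(Q[:,2]>78)&(Q[:,2]<90); print(len(Q[m]),cv2.minEnclosingCircle(Q[m][:,:2].astype(np.float32)))
Q=np.array([world(s,u,v) for v in range(145,165) for u in range(175,197)]); m=(Q[:,2]>128)&(Q[:,2]<140); print(len(Q[m]),Q[m].mean(0),cv2.minEnclosingCircle(Q[m][:,:2].astype(np.float32)))
E
```

```text
green [ 544.5 -396.7  141.7]
yel1 [ 447.4 -375.   157.5]
yel2 [ 385.4 -241.3  126. ]
[(-180, np.float64(32.6), np.float64(26.2)), (-135, np.float64(33.8), np.float64(23.3)), (-90, np.float64(33.0), np.float64(25.2)), (-45, np.float64(33.6), np.float64(24.0)), (0, np.float64(33.6), np.float64(24.0)), (44, np.float64(33.4), np.float64(23.1)), (89, np.float64(32.6), np.float64(22.6)), (134, np.float64(32.8), np.float64(22.9))]
[[-0.001  0.335  0.942]
 [-0.002  0.942 -0.335]
 [-1.    -0.002  0.   ]]
275 ((469.7312927246094, 330.65625), 34.24703598022461)
120 [ 491.77787976 -287.32630016  131.8085849 ] ((491.1689453125, -289.6984558105469), 18.975112915039062)
```

Candidates in the top picture: the brown tube with the white cap at (375,213), short tubes at (342,211) and (316,204), green at (413,190), yellow at (411,227) and (356,253). I choose the brown one. The close crop shows a brown body and white cap in the rack's end well; its cap sits at about (488,-289), z 133, radius 17, and 75 mm from the next well, so it fits. Of the two carriers, the one at (139,223) has a 34 mm rim radius, so it is the wide one. It is centred at about (468,330).

drive_tool:
  series:
    - [[0,-0.02,0.25,0.04,0,0,0],[0,-0.02,0.25,0.04,0,0,0],[0,-0.02,0.25,0.04,0,0,0],[0,-0.02,0.25,0.04,0,0,0],[0,-0.02,0.25,0.04,0,0,0],[0,-0.02,0.25,0.04,0,0,0],[0,-0.02,0.25,0.04,0,0,0],[0,-0.02,0.25,0.04,0,0,0]]

```text
time_s: 0.82
position: [457.7, 432.8, 218.2]
ee_rot: [0.662, 1.468, -0.662]
contact_force: [-0.3, 0.4, 0.1]
opening: 92.9
```

drive_tool:
  series:
    - [[0,-0.02,0.25,0.04,0,0,0],[0,-0.02,0.25,0.04,0,0,0],[0,-0.02,0.25,0.04,0,0,0],[0,-0.02,0.25,0.04,0,0,0],[0,-0.02,0.25,0.04,0,0,0],[0,-0.02,0.25,0.04,0,0,0],[0,-0.02,0.25,0.04,0,0,0],[0,-0.02,0.25,0.04,0,0,0]]

```text
time_s: 1.48
position: [580.1, 161.3, 218.3]
ee_rot: [1.045, 1.306, -1.045]
contact_force: [0.1, -0.8, -0.1]
opening: 92.7
```

drive_tool:
  series:
    - [[0,-0.02,0.25,0.04,0,0,0],[0,-0.02,0.25,0.04,0,0,0],[0,-0.02,0.25,0.04,0,0,0],[0,-0.02,0.25,0.04,0,0,0],[0,-0.02,0.25,0.04,0,0,0],[0,-0.02,0.25,0.04,0,0,0],[0,0,0,0,0,0,0],[0,0,0,0,0,0,0]]

```text
time_s: 2.15
position: [575.9, -64.8, 218.7]
ee_rot: [1.324, 1.129, -1.327]
contact_force: [1.4, 0.6, -0.0]
opening: 93.2
```

```bash
cat > d.py <<'E'
from h import *
import sys
def delta(target):
    s=r.state(); R=cv2.Rodrigues(s["ee_rot"])[0]; d=R.T@(np.array(target)-s["position"])
    print("t",round(s["time_s"],2),"pos",s["position"].round(1),"F",s["contact_force"].round(1),"open",round(s["opening"],1))
    print("R",R.round(3).tolist()); print("units",(d/150).round(3),"yaw y",np.degrees(np.arctan2(R[1,1],R[0,1])).round(1))
    # tilt fix: rotation taking tool x to -z
    ax=np.cross(R[:,0],[0,0,-1]); print("tilt fix tool units",(R.T@ax/(np.pi/2)).round(4))
delta([float(a) for a in sys.argv[1:4]])
E
python3 d.py 488 -289 200; python3 - <<'E'
from h import *
import pickle
c=r.camera("wrist"); pickle.dump(c,open("wrist.pkl","wb")); save(c,"w1.png")
c=r.camera("top"); pickle.dump(c,open("top2.pkl","wb")); save(c,"t1.png")
print(r.state()["joints"].round(2))
E
```

```text
t 2.15 pos [575.9 -64.8 218.7] F [ 1.4  0.6 -0. ] open 93.2
R [[-0.001, 0.987, -0.159], [-0.001, -0.159, -0.987], [-1.0, -0.0, 0.001]]
units [ 0.127 -0.342  1.568] yaw y -9.1
tilt fix tool units [-0.      0.0009  0.0002]
[-0.18  0.53  0.39  1.64 -0.23  1.02  0.13]
```

View pics/w1.png

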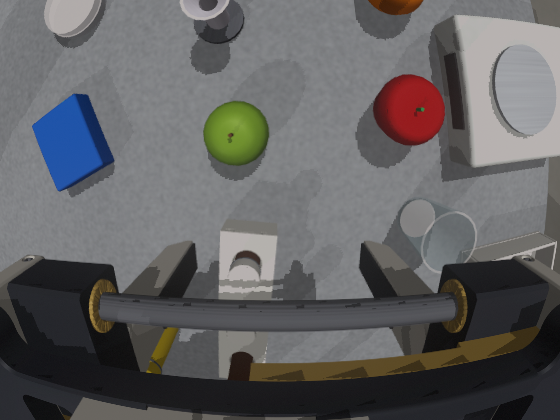

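drive_tool:
  series:
    - [[0,-0.057,0.26,0,0,0,0],[0,-0.057,0.26,0,0,0,0],[0,-0.057,0.26,0,0,0,0],[0,-0.057,0.26,0,0,0,0],[0,-0.057,0.26,0,0,0,0],[0,-0.057,0.26,0,0,0,0],[0,0,0,0,0,0,0],[0,0,0,0,0,0,0]]

```text
time_s: 2.92
position: [489.8, -286.1, 218.6]
ee_rot: [1.323, 1.131, -1.324]
contact_force: [-0.3, 1.4, -0.1]
opening: 93.0
```

```bash
python3 d.py 488 -289 150; python3 - <<'E'
from h import *
import pickle
for n in ["scene","wrist","top"]:
    c=r.camera(n); pickle.dump(c,open(n+"2.pkl","wb")); save(c,n+"2.png")
s=pickle.load(open("scene2.pkl","rb")); save(s,"s2c.png",(100,60,300,210),4)
print(r.state()["joints"].round(2))
E
```

```text
t 2.92 pos [ 489.8 -286.1  218.6] F [-0.3  1.4 -0.1] open 93.0
R [[-0.0, 0.988, -0.155], [-0.0, -0.155, -0.988], [-1.0, -0.0, 0.0]]
units [ 0.457 -0.009  0.021] yaw y -8.9
tilt fix tool units [0.     0.0002 0.0001]
[ 0.23  0.51  0.4   1.68 -0.23  1.    0.55]
```

View pics/s2c.png

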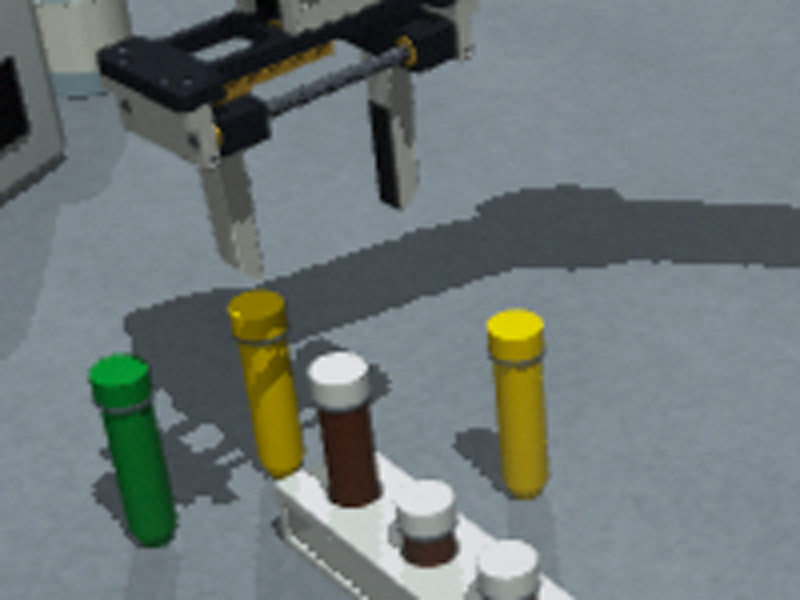

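View pics/wrist2.png

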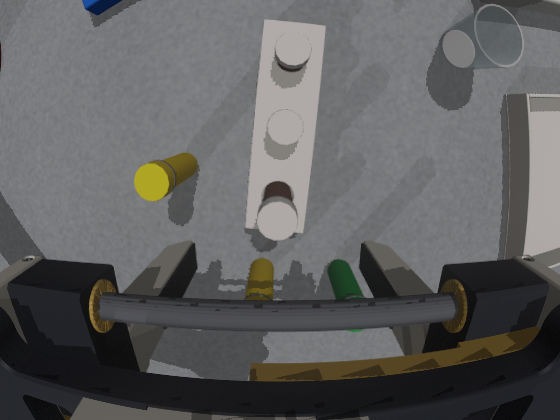

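drive_tool:
  series:
    - [[0.13,-0.009,0.02,0,0,0,0],[0.13,0,0,0,0,0,0],[0.13,0,0,0,0,0,0],[0.13,0,0,0,0,0,0],[0.13,0,0,0,0,0,0],[0.11,0,0,0,0,0,0],[0,0,0,0,0,0,0],[0,0,0,0,0,0,0]]

```text
time_s: 3.73
position: [489.4, -285.2, 104.1]
ee_rot: [1.319, 1.137, -1.319]
contact_force: [0.1, 0.9, 1.3]
opening: 93.4
```

```bash
python3 d.py 488 -289 104; python3 - <<'E'
from h import *
import pickle
for n in ["scene","wrist","top"]:
    c=r.camera(n); pickle.dump(c,open(n+"3.pkl","wb")); save(c,n+"3.png")
s=pickle.load(open("scene3.pkl","rb")); save(s,"s3c.png",(100,60,300,210),4)
E
```

```text
t 3.73 pos [ 489.4 -285.2  104.1] F [0.1 0.9 1.3] open 93.4
R [[-0.001, 0.989, -0.149], [0.002, -0.149, -0.989], [-1.0, -0.002, -0.002]]
units [ 0.    -0.006  0.026] yaw y -8.6
tilt fix tool units [ 0.    -0.001  0.001]
```

View pics/s3c.png

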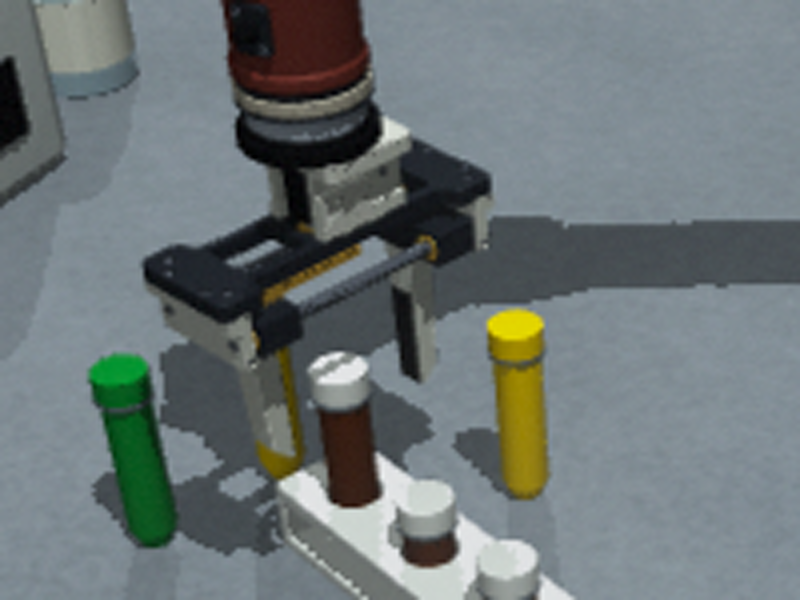

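View pics/wrist3.png

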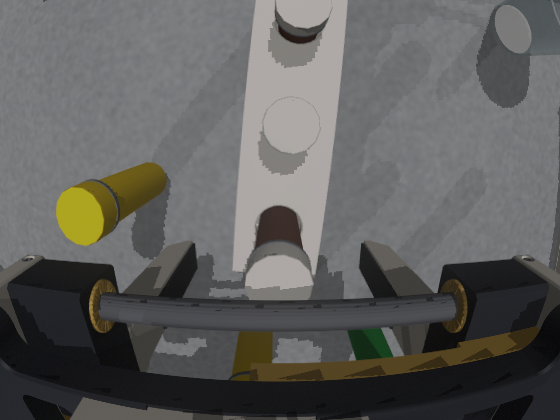

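```bash
python3 - <<'E'
from h import *
import pickle
c=pickle.load(open("wrist2.pkl","rb"))
def ray(c,u,v):
    K=c["intrinsics"]; x=(u-K[0,2]);y=(v-K[1,2]); rr=np.hypot(x,y); th=rr/K[0,0]
    d=np.array([np.sin(th)*x/rr,-np.sin(th)*y/rr,-np.cos(th)]); return cv2.Rodrigues(np.array(c["rotation"],float))[0]@d
save(c,"w2c.png",(220,150,340,260),6)
for n,(u,v) in [("wrist2",(278,217)),("wrist3",(280,275))]:
    c=pickle.load(open(n+".pkl","rb")); o=np.array(c["origin"]);d=ray(c,u,v); print(n,o.round(1),(o+d*(133-o[2])/d[2]).round(1), c["z_map"][v,u])
E
```

```text
wrist2 [ 503.1 -212.5  384.9] [ 491.4 -287.5  133. ] 262.43262
wrist3 [ 501.6 -215.   271.5] [ 491.9 -285.1  133. ] 152.37119
```

View pics/w2c.png

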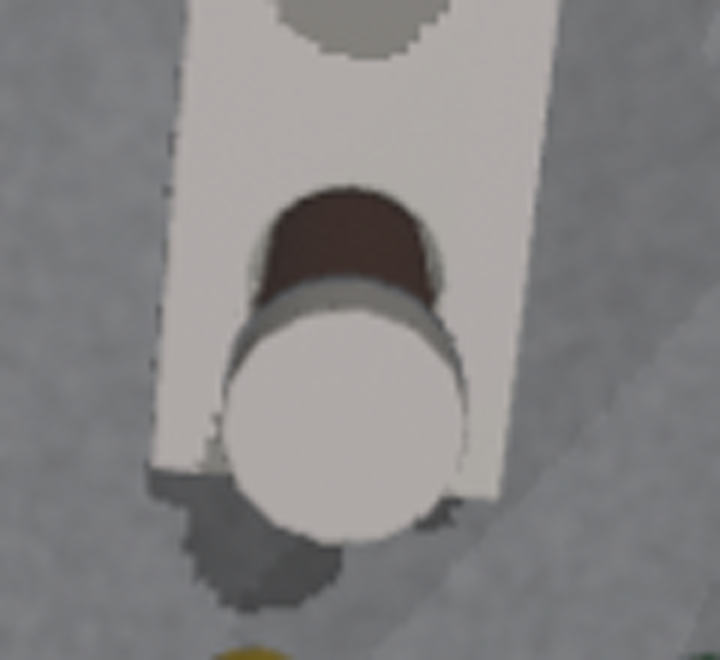

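drive_tool:
  series:
    - [[0,0.008,0.03,0,0,0,0],[0,0,0,0,0,0,0],[0,0,0,0,0,0,0]]

```text
time_s: 4.13
position: [489.3, -293.0, 105.4]
ee_rot: [1.322, 1.131, -1.321]
contact_force: [0.2, -0.5, 0.2]
opening: 93.0
```

drive_tool:
  series:
    - [[0,0,0,0,0,0,1],[0,0,0,0,0,0,1],[0,0,0,0,0,0,1],[0,0,0,0,0,0,1],[0,0,0,0,0,0,1],[0,0,0,0,0,0,1],[0,0,0,0,0,0,1],[0,0,0,0,0,0,1]]

```text
time_s: 4.8
position: [489.0, -292.2, 104.6]
ee_rot: [1.321, 1.133, -1.321]
contact_force: [-0.1, -0.1, -0.3]
opening: 44.0
```

drive_tool:
  series:
    - [[0,0,0,0,0,0,1],[0,0,0,0,0,0,1],[0,0,0,0,0,0,1],[0,0,0,0,0,0,1]]

```text
time_s: 5.13
position: [489.1, -292.2, 104.7]
ee_rot: [1.321, 1.133, -1.321]
contact_force: [0.0, -0.1, 0.7]
opening: 33.2
```

```bash
python3 d.py 490 -289.5 104; python3 - <<'E'
from h import *
c=r.camera("scene"); save(c,"s4c.png",(100,60,300,210),4)
E
```

```text
t 5.13 pos [ 489.1 -292.2  104.7] F [ 0.  -0.1  0.7] open 33.2
R [[-0.0, 0.988, -0.153], [0.0, -0.153, -0.988], [-1.0, -0.0, -0.0]]
units [ 0.004  0.003 -0.019] yaw y -8.8
tilt fix tool units [-0. -0.  0.]
```

View pics/s4c.png

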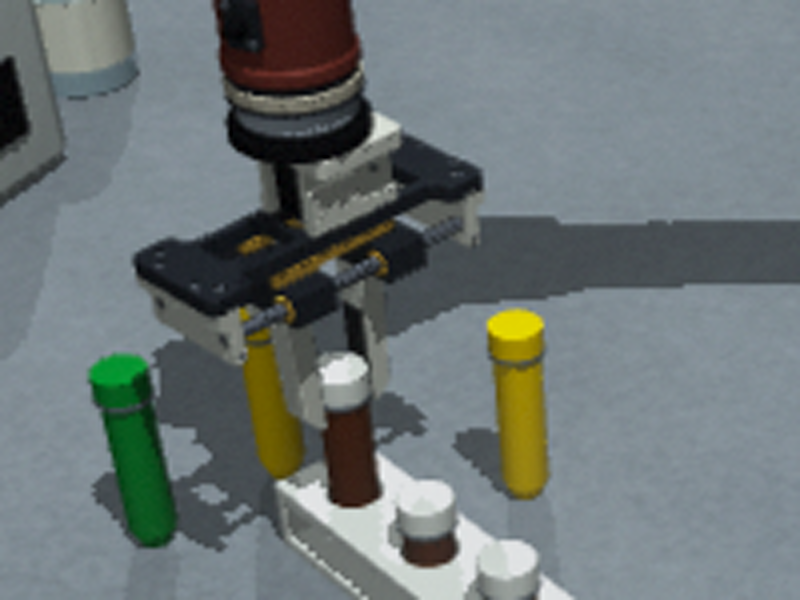

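drive_tool:
  series:
    - [[-0.03,0,0,0,0,0,1],[-0.06,0,0,0,0,0,1],[-0.1,0,0,0,0,0,1],[-0.15,0,0,0,0,0,1],[-0.15,0,0,0,0,0,1],[-0.15,0,0,0,0,0,1],[-0.15,0,0,0,0,0,1],[-0.11,0,0,0,0,0,1]]

```text
time_s: 5.85
position: [489.4, -292.8, 242.7]
ee_rot: [1.322, 1.129, -1.32]
contact_force: [1.1, -1.0, 0.3]
opening: 33.3
```

drive_tool:
  series:
    - [[0,0,0,0,0,0,1],[0,0,0,0,0,0,1]]

```text
time_s: 6.02
position: [489.3, -292.5, 240.7]
ee_rot: [1.322, 1.131, -1.32]
contact_force: [0.0, 0.4, -0.9]
opening: 33.0
```

```bash
python3 d.py 576 -64.8 239; python3 - <<'E'
from h import *
import pickle
c=r.camera("scene"); save(c,"s5c.png",(100,20,300,210),4);pickle.dump(c,open("scene5.pkl","wb"))
c=r.camera("wrist"); save(c,"w5.png");pickle.dump(c,open("wrist5.pkl","wb"))
E
```

```text
t 6.02 pos [ 489.3 -292.5  240.7] F [ 0.   0.4 -0.9] open 33.0
R [[0.002, 0.988, -0.153], [-0.001, -0.153, -0.988], [-1.0, 0.002, 0.001]]
units [ 0.011  0.34  -1.588] yaw y -8.8
tilt fix tool units [ 0.      0.0004 -0.0014]
```

View pics/s5c.png

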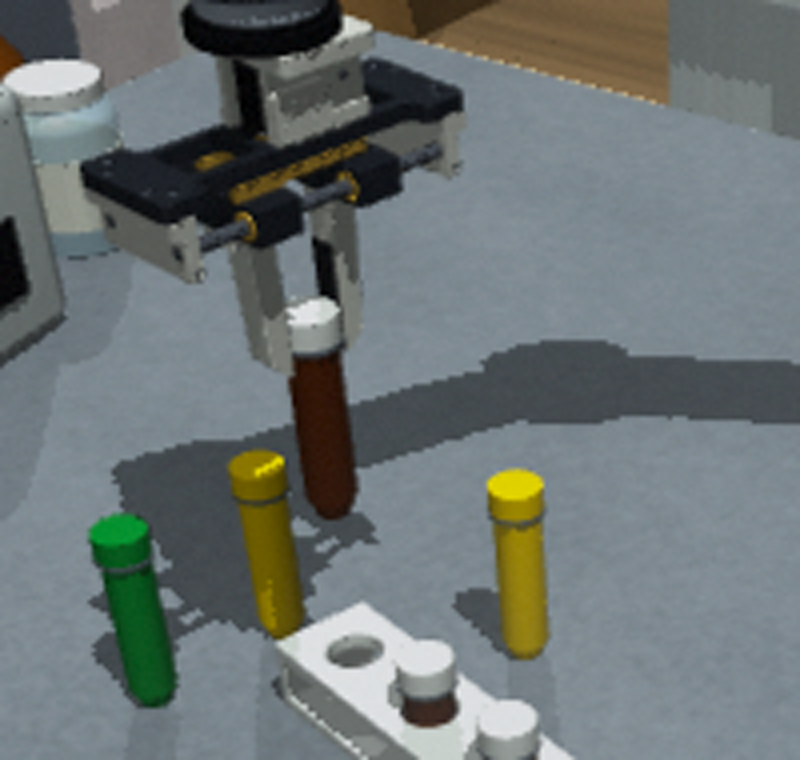

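View pics/w5.png

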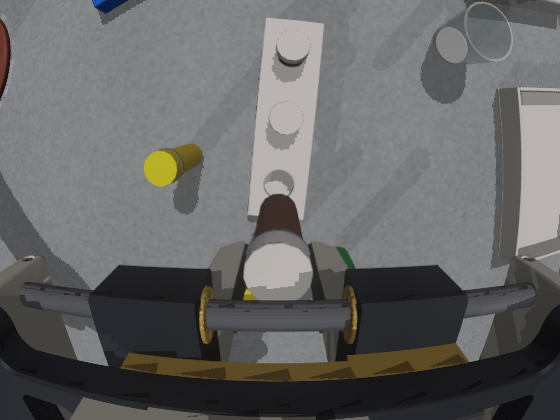

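```bash
cat > ax.py <<'E'
from h import *
import pickle,sys
from scipy.optimize import least_squares
def axis(c,tcp,zlo,zhi,rad=15.):
    Q=np.array([world(c,u,v) for v in range(0,420) for u in range(0,560) if c["z_map"][v,u]>0])
    rgb=c["frame"][c["z_map"]>0].astype(int)
    m=(np.hypot(Q[:,0]-tcp[0],Q[:,1]-tcp[1])<45)&(Q[:,2]>zlo)&(Q[:,2]<zhi)&(rgb[:,0]>1.5*rgb[:,1])&(rgb[:,0]<140)
    Q=Q[m]; z0=Q[:,2].mean()
    f=lambda p: np.hypot(Q[:,0]-p[0]-p[2]*(Q[:,2]-z0),Q[:,1]-p[1]-p[3]*(Q[:,2]-z0))-rad
    s=least_squares(f,[tcp[0],tcp[1],0,0],loss="soft_l1",f_scale=1.5)
    print("n",len(Q),"z0",z0.round(1),"axis xy",s.x[:2].round(1),"slope deg",np.degrees(s.x[2:]).round(1),"rms",np.sqrt((s.fun**2).mean()).round(2))
if __name__=="__main__":
    c=pickle.load(open(sys.argv[1],"rb")); a=[float(x) for x in sys.argv[2:]]
    axis(c,a[:2],a[2],a[3])
E
python3 ax.py scene5.pkl 489 -292 162 222
python3 ax.py scene.pkl 489 -289 45 111
```

```text
n 299 z0 192.3 axis xy [ 489.  -289.9] slope deg [-0.  -0.1] rms 1.42
n 226 z0 78.9 axis xy [ 489.2 -289.7] slope deg [ 1.  -0.8] rms 1.59
```

drive_tool:
  series:
    - [[0,-0.019,-0.1,0,0,0,1],[0,-0.034,-0.18,0,0,0,1],[0,-0.041,-0.22,0,0,0,1],[0,-0.041,-0.22,0,0,0,1],[0,-0.041,-0.22,0,0,0,1],[0,-0.041,-0.22,0,0,0,1],[0,-0.041,-0.22,0,0,0,1],[0,-0.041,-0.22,0,0,0,1]]

```text
time_s: 6.78
position: [480.1, -46.4, 238.3]
ee_rot: [1.32, 1.135, -1.324]
contact_force: [0.7, -0.2, -1.0]
opening: 33.1
```

```bash
python3 d.py 469.3 327.7 240; python3 -c "
from h import *
print(r.state()['joints'].round(2))"
```

```text
t 6.78 pos [480.1 -46.4 238.3] F [ 0.7 -0.2 -1. ] open 33.1
R [[-0.003, 0.988, -0.153], [0.0, -0.153, -0.988], [-1.0, -0.003, 0.0]]
units [-0.011 -0.452 -2.454] yaw y -8.8
tilt fix tool units [0.     0.0003 0.002 ]
[-0.23  0.35  0.39  1.87 -0.16  0.95  0.08]
```

drive_tool:
  series:
    - [[0,-0.041,-0.22,0,0,0,1],[0,-0.041,-0.22,0,0,0,1],[0,-0.041,-0.22,0,0,0,1],[0,-0.041,-0.22,0,0,0,1],[0,-0.041,-0.22,0,0,0,1],[0,-0.041,-0.22,0,0,0,1],[0,-0.041,-0.22,0,0,0,1],[0,-0.041,-0.22,0,0,0,1]]

```text
time_s: 7.45
position: [471.8, 221.6, 238.1]
ee_rot: [1.318, 1.134, -1.324]
contact_force: [1.0, 0.6, -0.6]
opening: 33.2
```

drive_tool:
  series:
    - [[0,-0.041,-0.22,0,0,0,1],[0,-0.037,-0.2,0,0,0,1],[0,-0.028,-0.15,0,0,0,1],[0,-0.018,-0.1,0,0,0,1],[0,0,0,0,0,0,1],[0,0,0,0,0,0,1],[0,0,0,0,0,0,1]]

```text
time_s: 8.03
position: [470.5, 319.7, 239.2]
ee_rot: [1.321, 1.129, -1.325]
contact_force: [0.2, -0.1, -1.3]
opening: 33.1
```

```bash
python3 d.py 469.3 327.7 240; python3 - <<'E'
from h import *
import pickle
c=r.camera("scene"); save(c,"s6c.png",(370,110,520,320),3);pickle.dump(c,open("scene6.pkl","wb"))
c=r.camera("wrist"); save(c,"w6.png");pickle.dump(c,open("wrist6.pkl","wb"))
s=r.state()["position"]
from ax import axis
c=pickle.load(open("scene6.pkl","rb")); axis(c,s[:2],160,222)
Q=np.array([world(c,u,v) for v in range(240,310) for u in range(415,480)]); m=(Q[:,2]>78)&(Q[:,2]<90); print(len(Q[m]),cv2.minEnclosingCircle(Q[m][:,:2].astype(np.float32)))
E
```

```text
t 8.03 pos [470.5 319.7 239.2] F [ 0.2 -0.1 -1.3] open 33.1
R [[-0.001, 0.988, -0.156], [-0.003, -0.156, -0.988], [-1.0, -0.0, 0.003]]
units [-0.006 -0.016 -0.052] yaw y -9.0
tilt fix tool units [0.     0.0017 0.0001]
n 10 z0 209.4 axis xy [469.7 322.6] slope deg [-3.4  2. ] rms 0.61
263 ((469.257080078125, 330.21441650390625), 34.228599548339844)
```

View pics/s6c.png

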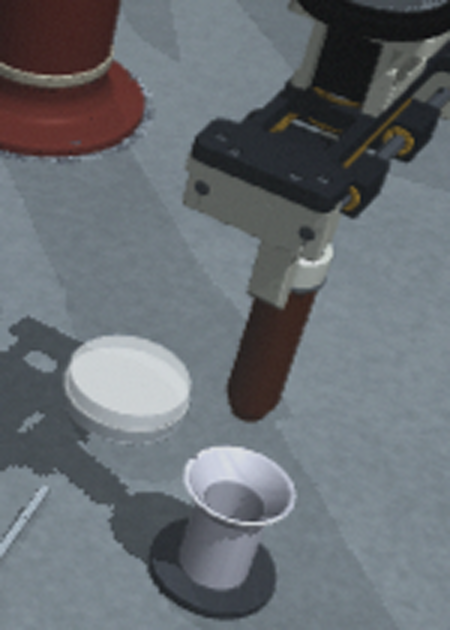

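View pics/w6.png

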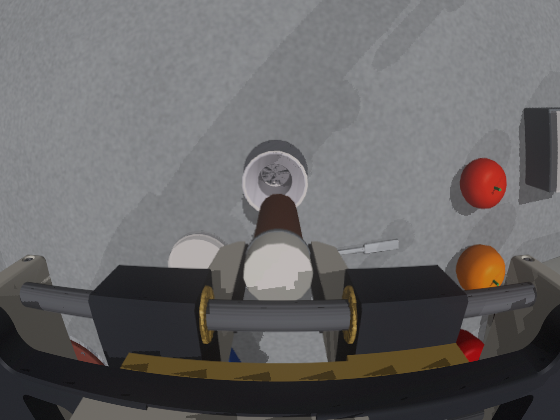

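drive_tool:
  series:
    - [[0,-0.014,-0.05,0,0,0,1],[0,0,0,0,0,0,1],[0,0,0,0,0,0,1],[0,0,0,0,0,0,1]]

```text
time_s: 8.47
position: [469.1, 330.0, 239.7]
ee_rot: [1.321, 1.133, -1.321]
contact_force: [0.8, -0.8, -0.4]
opening: 33.1
```

```bash
sed -i 's/(rgb\[:,0\]>1.5\*rgb\[:,1\])&(rgb\[:,0\]<140)/(rgb[:,0]>1.25*rgb[:,1])\&(rgb[:,0]<160)/' ax.py; python3 d.py 469.3 327.7 240; python3 - <<'E'
from h import *
import pickle
c=r.camera("scene"); pickle.dump(c,open("scene7.pkl","wb"))
s=r.state()["position"]
from ax import axis
for lo,hi in [(160,222),(160,190),(190,222)]: axis(c,s[:2],lo,hi)
save(c,"s7.png",(420,120,500,300),3)
print(c["frame"][215,460],c["z_map"][215,455:465])
E
```

```text
t 8.47 pos [469.1 330.  239.7] F [ 0.8 -0.8 -0.4] open 33.1
R [[0.0, 0.988, -0.153], [-0.0, -0.153, -0.988], [-1.0, 0.0, 0.0]]
units [-0.002  0.004  0.015] yaw y -8.8
tilt fix tool units [-0.  0. -0.]
n 354 z0 191.6 axis xy [468.9 332.3] slope deg [-0.3  0.1] rms 1.0
n 166 z0 174.9 axis xy [469.  332.2] slope deg [ 0.8 -1.5] rms 1.04
n 188 z0 206.3 axis xy [468.8 332.4] slope deg [-0.5 -0.4] rms 0.96
[43 37 36] [1162.2239  1169.0555  1160.7732  1164.382   1162.4854   828.5148
  824.87085  819.2744   815.58673  813.6256 ]
```

View pics/s7.png

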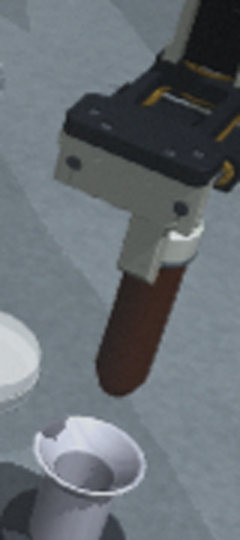

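drive_tool:
  series:
    - [[0.1,0.002,0.012,0,0,0,1],[0.1,0,0,0,0,0,1],[0.1,0,0,0,0,0,1],[0.07,0,0,0,0,0,1],[0.05,0,0,0,0,0,1],[0.03,0,0,0,0,0,1],[0,0,0,0,0,0,1],[0,0,0,0,0,0,1]]

```text
time_s: 9.18
position: [469.4, 328.4, 172.5]
ee_rot: [1.322, 1.133, -1.321]
contact_force: [0.3, -0.1, -0.2]
opening: 33.2
```

```bash
python3 d.py 469.3 328 104.7; python3 - <<'E'
from h import *
import pickle
c=r.camera("scene"); pickle.dump(c,open("scene8.pkl","wb"))
s=r.state()["position"]
from ax import axis
axis(c,s[:2],95,s[2]-22)
save(c,"s8.png",(400,150,500,320),3.5)
c=r.camera("wrist"); save(c,"w8.png",(180,130,380,320),4)
E
```

```text
t 9.18 pos [469.4 328.4 172.5] F [ 0.3 -0.1 -0.2] open 33.2
R [[0.001, 0.988, -0.153], [0.0, -0.153, -0.988], [-1.0, 0.001, -0.0]]
units [ 0.452 -0.001  0.003] yaw y -8.8
tilt fix tool units [ 0.     -0.0002 -0.0003]
n 297 z0 122.9 axis xy [469.2 331. ] slope deg [ 0.3 -0.5] rms 0.99
```

View pics/s8.png

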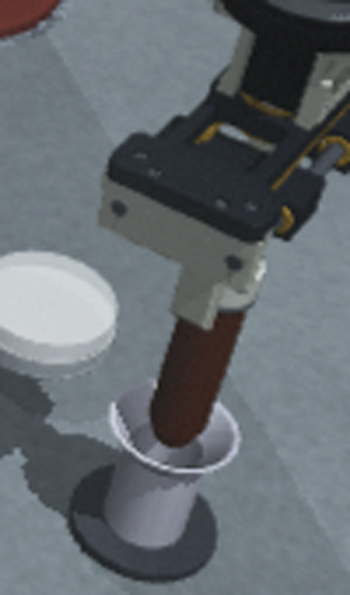

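View pics/w8.png

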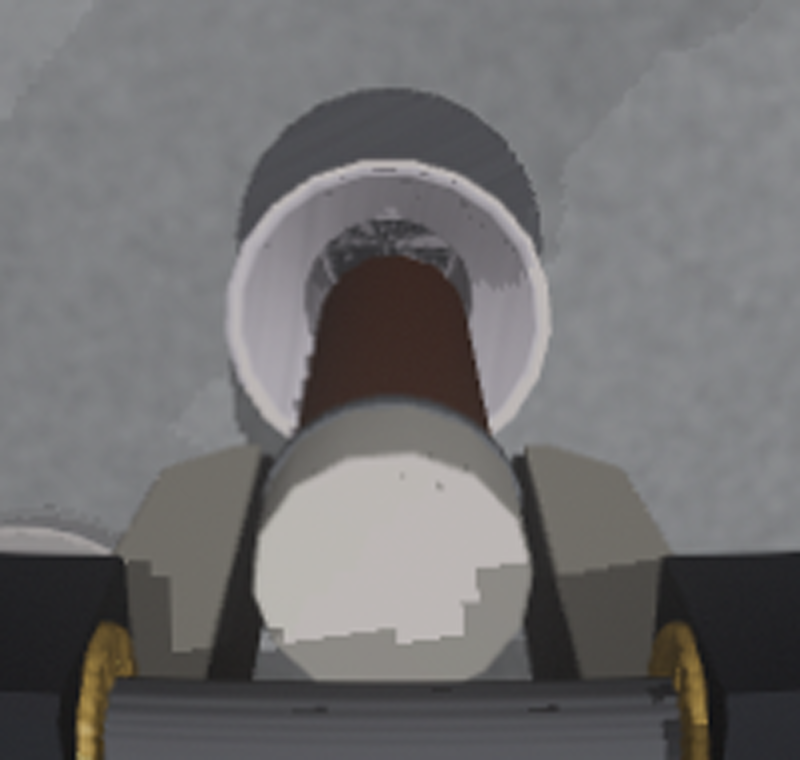

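drive_tool:
  series:
    - [[0.04,0,0,0,0,0,1],[0.04,0,0,0,0,0,1],[0.04,0,0,0,0,0,1],[0.04,0,0,0,0,0,1],[0,0,0,0,0,0,1]]

```text
time_s: 9.7
position: [468.1, 327.7, 146.4]
ee_rot: [1.318, 1.133, -1.324]
contact_force: [0.2, 0.3, -1.1]
opening: 33.0
```

drive_tool:
  series:
    - [[0.04,0,0,0,0,0,1],[0.04,0,0,0,0,0,1],[0.04,0,0,0,0,0,1],[0,0,0,0,0,0,1]]

```text
time_s: 10.03
position: [468.2, 327.8, 128.6]
ee_rot: [1.319, 1.133, -1.324]
contact_force: [0.1, -0.8, -0.5]
opening: 32.9
```

```bash
python3 d.py 469.3 328 104.7
```

```text
t 10.03 pos [468.2 327.8 128.6] F [ 0.1 -0.8 -0.5] open 32.9
R [[-0.002, 0.988, -0.153], [-0.002, -0.153, -0.988], [-1.0, -0.002, 0.002]]
units [ 0.159  0.007 -0.003] yaw y -8.8
tilt fix tool units [0.     0.0013 0.0014]
```

No contact force so far, and the foot is inside the bore at about z 32. I'll carry on down slowly.

drive_tool:
  series:
    - [[0.03,0,0,0,0,0,1],[0.03,0,0,0,0,0,1],[0.03,0,0,0,0,0,1],[0.03,0,0,0,0,0,1],[0,0,0,0,0,0,1]]

```text
time_s: 10.45
position: [468.5, 327.9, 111.1]
ee_rot: [1.319, 1.133, -1.323]
contact_force: [0.3, 0.2, -0.7]
opening: 33.3
```

drive_tool:
  series:
    - [[0.015,0,0,0,0,0,1],[0.01,0,0,0,0,0,1],[0,0,0,0,0,0,1]]

```text
time_s: 10.7
position: [469.0, 328.2, 108.2]
ee_rot: [1.321, 1.133, -1.322]
contact_force: [-0.0, -0.0, 0.1]
opening: 33.4
```

```bash
python3 d.py 469.3 328 104.7
```

```text
t 10.7 pos [469.  328.2 108.2] F [-0.  -0.   0.1] open 33.4
R [[-0.0, 0.988, -0.153], [-0.0, -0.153, -0.988], [-1.0, -0.0, 0.0]]
units [0.023 0.002 0.001] yaw y -8.8
tilt fix tool units [0.     0.0002 0.0002]
```

drive_tool:
  series:
    - [[0.012,0,0,0,0,0,1],[0.008,0,0,0,0,0,1],[0,0,0,0,0,0,1],[0,0,0,0,0,0,1]]

```text
time_s: 11.03
position: [469.1, 328.3, 105.4]
ee_rot: [1.321, 1.133, -1.321]
contact_force: [0.6, 0.1, 0.4]
opening: 33.5
```

drive_tool:
  series:
    - [[0.008,0,0,0,0,0,1],[0,0,0,0,0,0,1],[0,0,0,0,0,0,1]]

```text
time_s: 11.28
position: [469.4, 328.5, 104.6]
ee_rot: [1.322, 1.133, -1.32]
contact_force: [-0.5, 0.5, 3.6]
opening: 33.3
```

Contact at the expected height of 104.6, so the tube is home. I'll release and check.

drive_tool:
  series:
    - [[0,0,0,0,0,0,0.5],[0,0,0,0,0,0,0.4],[0,0,0,0,0,0,0.2],[0,0,0,0,0,0,0],[0,0,0,0,0,0,0],[0,0,0,0,0,0,0]]

```text
time_s: 11.78
position: [469.0, 328.2, 104.0]
ee_rot: [1.321, 1.133, -1.322]
contact_force: [-0.8, 0.7, -0.7]
opening: 68.5
```

drive_tool:
  series:
    - [[-0.05,0,0,0,0,0,0],[-0.1,0,0,0,0,0,0],[-0.15,0,0,0,0,0,0],[-0.2,0,0,0,0,0,0],[-0.2,0,0,0,0,0,0],[-0.1,0,0,0,0,0,0],[0,0,0,0,0,0,0]]

```text
time_s: 12.37
position: [471.5, 329.5, 228.9]
ee_rot: [1.329, 1.132, -1.313]
contact_force: [0.8, 0.8, -0.4]
opening: 92.5
```

```bash
python3 - <<'E'
from h import *
import pickle
c=r.camera("scene"); save(c,"s9.png",(380,80,520,320),2.5); save(c,"s9r.png",(115,125,265,245),4)
Q=np.array([world(c,u,v) for v in range(200,290) for u in range(415,490)]); m=(Q[:,2]>128)&(Q[:,2]<140)&(np.hypot(Q[:,0]-469,Q[:,1]-330)<25); print(m.sum(), Q[m].mean(0) if m.any() else None)
from ax import axis
axis(c,(469,330),85,111)
c=r.camera("wrist"); save(c,"w9.png",(180,130,380,320),4)
E
```

```text
230 [471.93131262 331.22089892 132.18742168]
n 107 z0 96.3 axis xy [469.3 331.1] slope deg [-0.1  1.4] rms 1.07
```

View pics/s9.png

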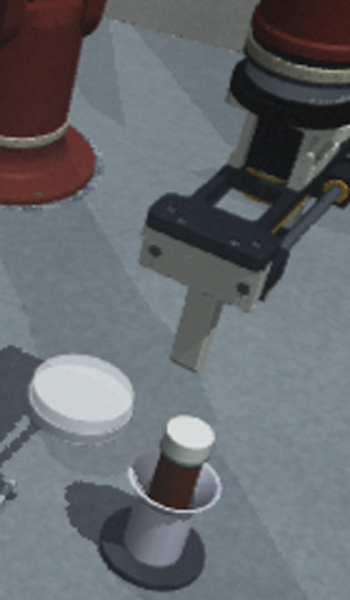

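View pics/s9r.png

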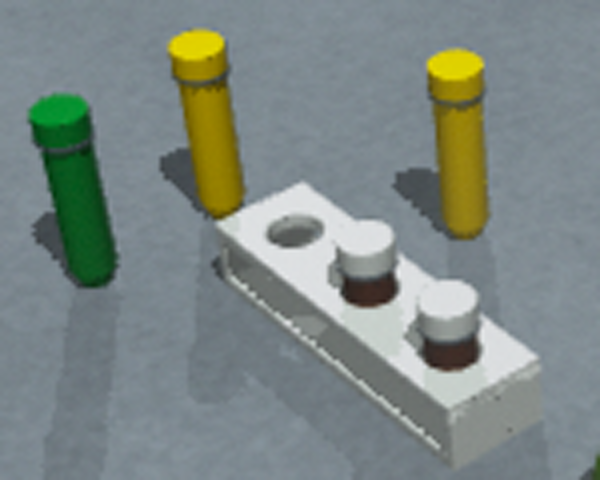

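View pics/w9.png

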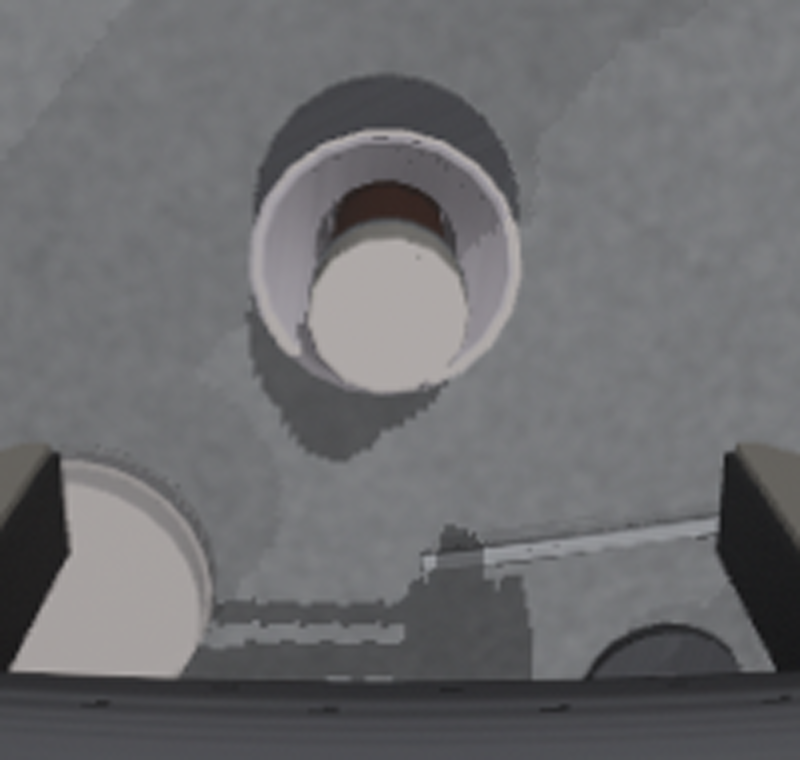

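The pictures show the tube standing in the wide carrier, its cap top at z of about 132 to 133, which is home. The end well of the rack is empty, and the short tubes and look-alikes have not moved. The gripper is clear of everything. I'm handing in.

```bash
python3 -c "
from bench import r
r.close_job(); print('done')"
```

```text
the job is handed in; nothing more can be done
done
```

The tall brown tube is fully home in the wide carrier, and I handed the job in at about 12.5 s on the robot's clock. I gripped it by the cap and lifted it straight out of the rack. I then carried it upright, centred it over the carrier and lowered it slowly. I let go only once its foot touched the floor, with 3.6 N of contact at the expected height.

**Last checks:**
- **Tube:** its cap top measured z of about 132 mm, against 133 expected. Its axis was at about (469, 331), within 1 mm of the rim centre, and 0 to 1.4° off upright, which is within the measuring noise.
- **Rack and look-alikes:** both short tubes and the green and yellow look-alikes were where they started, and only the tall tube's well was empty.
- **Gripper:** it was open and about 95 mm above the cap, touching nothing.

No check failed. The cameras disagreed by 2 to 4 mm on the tube and carrier positions, so I did the final centring with the scene camera alone. One tube-axis fit, taken during the approach to the carrier, had too few points to use, so I loosened the colour filter and measured again.

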